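# Clamp down a gauge stand with a sliding-jaw clamp

### The arm

A 7-joint arm with a two-finger parallel gripper is mounted at the origin on the work surface. World frame = base frame: x ahead of the robot, y to its left, z up, the work surface at z = 0. Lengths are in m, angles in rad, forces in N, time in s.
With the tool pointing down it reaches from about 0.425 to 0.925 m from the base axis. Payload 6.8 kg.
Tool frame: the origin (TCP) lies at the very end of the fingers, on their centre line; the grasp point (between the pads) lies 19 mm behind it; z points along the fingers, y is the line along which they close (so a half turn about z gives the same grasp; the last joint's range is limited). The gripper opens to 85 mm and grips with 20 to 120 N. Pads are 22 mm wide; open, the fingers measure 114 mm over their backs; the gripper's body (76 mm by 85 mm) begins 54 mm behind the grasp point. The pads swing forward as they close: fully open they stand 13 mm farther back than shut.
Start: joints at [-1.302, 0.477, 0.022, 1.555, -0.011, 1.109, -0.083], TCP at [0.248, 0.628, 0.231] pointing down, gripper open.
Joint ranges: [-2.96, 2.96], [-0.34, 2.1], [-1.41, 1.46], [0.24, 2.44], [-1.37, 4.51], [0.17, 1.92], [-2.96, 2.96]. Speed limits (rad/s): [2.39, 2.39, 3.14, 3.14, 3.14, 3.14, 3.14].

### API

Orientations are given as a unit quaternion [w, x, y, z].
In Python, from station import get_obs, read_camera, hand_in gives the robot as it stands.
- The arm moves only by the tool arm_command, never from a script. Its argument "commands" is one flat list of numbers, 7 for each row, row after row: the shift along the tool's x, y, z in m, then the turn, a rotation vector about the tool's x, y, z in degrees, then the opening, from 0 (shut) to 1 (fully open). In form: [tx, ty, tz, rx, ry, rz, fingers, tx, ty, tz, rx, ry, rz, fingers, ...]. A call has 1 to 8 rows; each row is the pose to reach, as a shift and turn from the pose commanded when the call began, along the tool's axes at that moment; what a row does not reach only later rows make up. A row lasts 1/10 s, in which the tool goes at most 50 mm and 8.59 degrees, less where a joint would pass 70% of its speed; a pose out of reach is approached as far as the arm can. A call with a gripper value outside its range is refused whole. The fingers move at their own pace and stop on an object; "force" is the grip in N (left out, the last holds). Time passes only in rows, so rows that repeat a pose let the fingers close. It gives the time, the measured TCP pose, the force, the opening and the grip force at its end, in the units of the state.
- get_obs(): the state, without advancing time (a new reading comes with each control period).
- read_camera(name): name is "scene" or "top" or "wrist"; returns a dict with "img" (400x640x3 uint8, red, green, blue), "camera_matrix" (3x3 intrinsics, pixels), "pose" (4x4, takes a point from camera to world coordinates). Camera axes: x right, y down, z forward; pixel columns grow to the right and rows downward; lengths in m; the calibration is good to about 2 mm. A picture is of the moment at which its call begins. There is no depth.
- hand_in(): hands the job in; it is judged then, once.
The state is a dict: "t": time; "q": joint angles; "joint_vel": joint speeds; "joint_torque": joint torques, N m; "eef_pos": TCP position; "tool_rot": TCP orientation; "contact_force": force on the tool from outside, world axes, zero at the start; "torque": the same for the moment, N m; "gripper_width": opening from 0.0 (shut) to 1.0 (fully open); "grasp_force": force on a finger pad.
Only numpy, scipy, OpenCV 4.12 (cv2) and the standard library are available. Lean on these libraries where they do the work, as an engineer would, in place of code of your own. Each camera call takes 0.05 s, during which the arm holds its last target. There are 200 camera calls.

### The job

Clamp the gauge stand down where it stands: push the clamp's free jaw down its bar by its thumb tab, gently (well under 25 N), until its pad sits on the stand's foot and the jaw tips up slightly and binds on the bar. Then screw the wooden handle clockwise about half a turn until the pad grips the foot firmly, without crushing it, and let go. Do not shift the stand or disturb the things lying about.

Things in the scene. Friction and masses are not known exactly. Their poses are not given: they have to be found in the camera images.
- clamp: The clamp's fixed part: a dark steel plate (270 x 110 x 8 mm) bolted to the bench and an upright flat steel bar (20 x 8 mm, its top 132 mm above the bench). Origin at the foot of the bar, on the bench; x points along the jaw's arm from the bar towards the handle and the stand, z up. The plate reaches from 30 mm behind the bar to 240 mm ahead of it.
- jaw_head (a point): The free jaw, a grey casting sliding up and down the bar; this point is at the centre of its head's top. Head: 40 mm along x, 30 mm wide, 44 mm high; its arm, 18 mm wide and 22 mm high, tops level, reaches along x to the screw 90 mm from the bar. x along the arm, z out of its top. Friction holds the jaw up; about 6 N pushes it down.
- jaw_push (a point): Centre of the top of the jaw's thumb tab, a flat ledge (26 x 24 mm, 14 mm thick) behind the bar, 32 mm from it, level with the head's top: the spot to push down with shut fingers. Axes as jaw_head. Once the pad is on the work, 12 to 18 N here tips the arm up by 0.045 to 0.06 rad and the jaw bites and stays; over 25 N on it, or 35 N under the pad before the handle is turned, is forcing it.
- handle_mid (a point): Centre, half-way up, of the wooden screw handle: an upright fluted round grip, 32 mm in diameter and 48 mm high, on top of the jaw's arm end, 90 mm from the bar; its underside is 12 mm above the arm's top. It turns about its own axis, tips with the arm, and sinks 12 mm for each turn clockwise.
- handle (a joint): Angle of the screw handle, 0 at the start, growing clockwise seen from above (tightening); from -2.5 to 6 rad. It turns stiffly, 0.2 to 0.35 N m, and stays where it is left.
- pad: Round black pad on the lower end of the screw, under the arm end: 26 mm in diameter, 8 mm thick, on a stiff spring (11 N per mm). Its bottom is 47 mm below the top of the arm when not pressed and the handle is at 0. Origin at the centre of its bottom face; z up. Once the jaw has bitten, each radian of the handle clockwise adds 10 to 14 N under the pad, so half a turn brings it to about 45 N; over 80 N crushes.
- stand: The work: a pressure gauge on a loose aluminium foot plate (160 x 80 x 22 mm, 0.9 kg) lying on the clamp's plate, the gauge (64 mm dial, top 115 mm above the foot's underside) at its far end. Origin at the centre of the foot's underside, 8 mm above the bench; its long side along x, gauge at +x 60 mm. The foot's near end is under the pad.
- stand_foot (a point): On the top face of the stand's foot, 50 mm from the foot's centre towards the clamp's bar, about where the pad comes down; 30 mm above the bench; z up.
- plug: Bystander: brass plug, 20 mm across, 22 mm high, standing on the clamp's plate beside the bar. Origin at its underside.
- spanner: Bystander: steel spanner, 150 mm, lying beside the clamp's plate. Origin at its middle, on the bench.
- weight: Bystander: steel weight, 40 mm across, 40 mm high, standing beside the clamp's plate. Origin at its underside.
- spare_gauge: Bystander: spare gauge lying on its back on the left, 80 mm across, 30 mm high. Origin at its underside.
- screwdriver: Bystander: screwdriver, 170 mm, lying on the right. Origin at its middle, on the bench.
Mind the look-alikes: they are no part of the job. There is more than one size of the stand; the one meant has the size given above.

How it is judged:
On the way, in this order (a step that is already met when the one before it is completed fails the run):
1. the jaw, pushed down onto the stand's foot, is tipped up (more than 0.035 rad) with the pad on the foot, before the handle is turned (angle between jaw_head's own z axis and vertical above 0.035 rad and contact force between pad and stand above 1 N and value of joint handle below 0.3 rad), for 0.2 s.
2. the handle is screwed clockwise (more than 0.8 rad) until the pad presses on the foot with more than 25 N (value of joint handle above 0.8 rad and contact force between pad and stand above 25 N), for 0.3 s.
At the end, for the whole second after the job is handed in: The jaw is tipped by more than 0.035 rad and bound on the bar, the handle has been turned clockwise by more than 0.8 rad, the pad presses on the stand's foot with 25 to 80 N, the stand is within 8 mm of where it was and upright, all at rest (all of step 2 and angle between jaw_head's own z axis and vertical above 0.035 rad and contact force between pad and stand below 80 N and distance of stand_foot from where it was at the start of the episode below 0.008 m and angle between stand_foot's own z axis and vertical below 0.05 rad and velocity of joint handle below 0.05 rad/s and linear speed of stand below 0.01 m/s); the robot touches nothing.
It fails at once if the jaw is forced: the fingers press on its head or thumb tab with more than 25 N (contact force between the fingers and jaw_c20 above 25 N or contact force between the fingers and jaw_c22 above 25 N).
It fails at once if the pad presses on the stand with more than 35 N before the handle is turned (contact force between pad and stand above 35 N and value of joint handle below 0.4 rad).
It fails at once if the foot is crushed: the pad presses with more than 80 N (contact force between pad and stand above 80 N).
It fails at once if the stand is shifted by more than 15 mm or tipped (distance of stand_foot from where it was at the start of the episode above 0.015 m or angle between stand_foot's own z axis and vertical above 0.15 rad).
It fails at once if a bystander is disturbed by more than 30 mm (distance of any of plug, spanner, weight, spare_gauge, screwdriver from where it was at the start of the episode above 0.03 m).
It also fails if it takes over 72 s, if anything falls off the work surface, if the arm or the gripper's body presses on something with over 40 N, if the wrist force passes 120 N, or if a joint passes its speed limit or range.

## Working session

There is one attempt and no reset: what is moved stays moved. The work goes in short steps, Python scripts to look and compute and a tool call to move; the robot and the scene stay as the last step left them, time stands still between calls to the robot, and variables do not carry over. Pictures are saved under pics/ and viewed, at most 10 in all, crops included, and the job is handed in when it is done.

Besides the shell and the picture viewer there is one more tool, called after "Call:" as name(argument=value, ...), one argument or row to a line, values as JSON. arm_command: Moves the arm, as the interface text tells. Its arguments: {"type":"object","properties":{"commands":{"type":"array","items":{"type":"number"}},"force":{"type":"number"}},"required":["commands"]}

```bash
mkdir -p pics; cat > h.py <<'E'
import numpy as np, cv2
from station import get_obs, read_camera, hand_in
def save(n,f):
    c=read_camera(n); cv2.imwrite(f'pics/{f}.png',c['img'][:,:,::-1]); np.savez(f'pics/{f}.npz',K=c['camera_matrix'],T=c['pose']); return c
def ray(c,u,v):
    K,T=(c['camera_matrix'],c['pose']) if 'pose' in c else (c['K'],c['T'])
    d=T[:3,:3]@np.linalg.inv(K)@np.array([u,v,1.]); return T[:3,3],d
def onz(c,u,v,z):
    o,d=ray(c,u,v); return o+d*(z-o[2])/d[2]
def tri(a,b):
    (o1,d1),(o2,d2)=a,b; s=np.linalg.lstsq(np.c_[d1,-d2],o2-o1,rcond=None)[0]
    p,q=o1+d1*s[0],o2+d2*s[1]; return (p+q)/2,np.linalg.norm(p-q)
def proj(c,P):
    K,T=(c['camera_matrix'],c['pose']) if 'pose' in c else (c['K'],c['T'])
    p=K@(T[:3,:3].T@(np.array(P)-T[:3,3])); return p[:2]/p[2]
E
python3 - <<'E'
from h import *
for n in('scene','top'):
    c=save(n,n+'0'); print(n,c['pose'].round(3).tolist(),c['camera_matrix'].round(1).tolist())
print(get_obs())
E
```

```text
scene [[0.661, 0.424, -0.619, 1.375], [0.75, -0.352, 0.559, -0.783], [0.019, -0.834, -0.551, 0.895], [0.0, 0.0, 0.0, 1.0]] [[478.1, 0.0, 324.0], [0.0, 478.1, 208.2], [0.0, 0.0, 1.0]]
top [[-0.023, -0.988, 0.152, 0.35], [-1.0, 0.023, -0.001, -0.014], [-0.002, -0.152, -0.988, 1.22], [0.0, 0.0, 0.0, 1.0]] [[464.2, 0.0, 316.6], [0.0, 464.2, 195.3], [0.0, 0.0, 1.0]]
{'t': 0.1, 'q': array([-1.30209386,  0.47770003,  0.0223756 ,  1.55634067, -0.0114761 ,
        1.10930893, -0.08311918]), 'joint_vel': array([ 0.00070517,  0.00030222,  0.00050362, -0.00267652, -0.00033548,
        0.00028491,  0.00043006]), 'joint_torque': array([ 4.16323935e-03, -5.97766113e+01,  1.61397457e+00, -2.81959426e+01,
        1.29264829e-02,  5.08202036e-03,  1.33233968e-05]), 'eef_pos': array([0.24820646, 0.62713984, 0.23044029]), 'tool_rot': array([-7.61101241e-05,  1.87297261e-01,  9.82302944e-01, -8.10670964e-04]), 'contact_force': array([-0.36328959,  0.10375366, -0.31985814]), 'torque': array([-0.02495902,  0.02157664,  0.04105647]), 'grasp_force': 0.0, 'gripper_width': 0.999787681714813}
```

View pics/scene0.png

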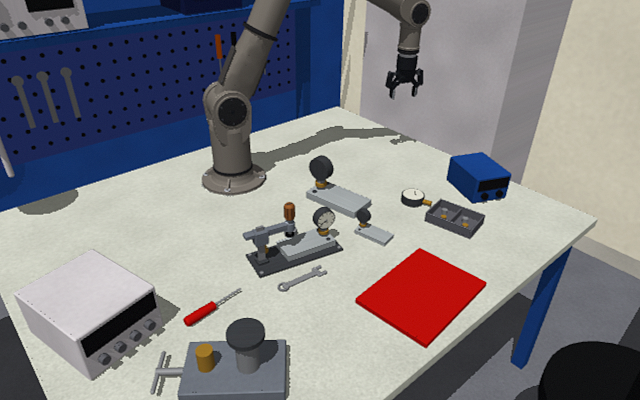

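View pics/top0.png

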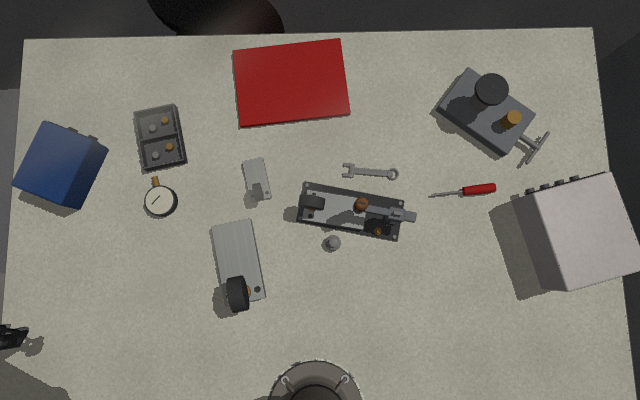

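The scene view shows the clamp at about (293,245), its handle at (289,212) and the tab on the left near (250,232). In the top view, the handle is at (361,205), the tab at (410,216) and the gauge at (312,200). I'll enlarge both.

```bash
python3 - <<'E'
import cv2,numpy as np
a=cv2.imread('pics/scene0.png')[190:290,235:355]; b=cv2.imread('pics/top0.png')[165:265,290:425]
a=cv2.resize(a,(600,500)[::1],interpolation=cv2.INTER_CUBIC)
cv2.imwrite('pics/sc.png',a); cv2.imwrite('pics/tc.png',cv2.resize(b,None,fx=5,fy=5,interpolation=cv2.INTER_CUBIC))
E
```

```text
(no output)
```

View pics/sc.png

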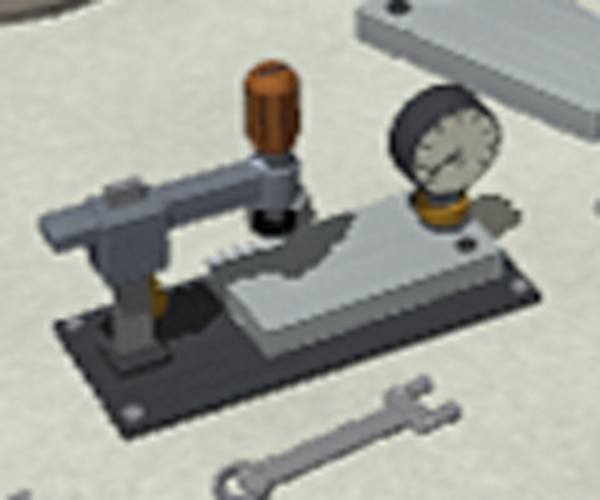

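View pics/tc.png

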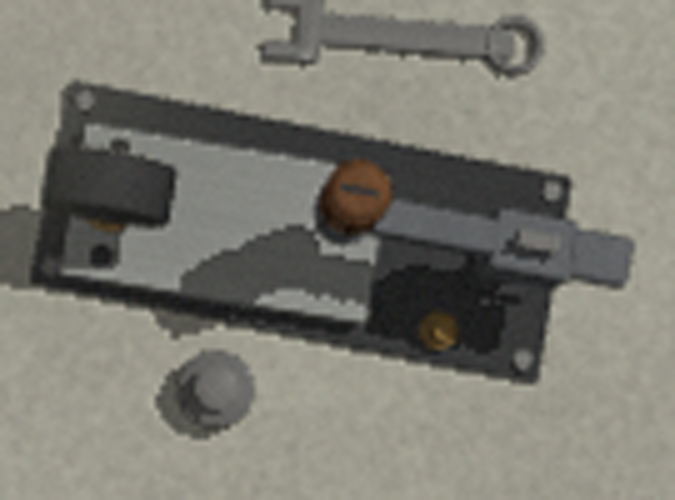

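```bash
cat > m.py <<'E'
from h import *
s=np.load('pics/scene0.npz');t=np.load('pics/top0.npz')
S=lambda u,v:(u/5+235-.4,v/5+190-.4)
T=lambda u,v:(u/5+290-.4,v/5+165-.4)
cs=[onz(t,*T(*p),.008) for p in[(70,82),(572,178),(538,383),(33,283)]]
for c in cs: print(c.round(4))
print([np.linalg.norm(cs[i]-cs[(i+1)%4]).round(4) for i in range(4)])
L=((cs[0]+cs[3])-(cs[1]+cs[2]))/2; yaw=np.arctan2(L[1],L[0]); x=np.array([np.cos(yaw),np.sin(yaw),0]);C=sum(cs)/4
O=C-.105*x; O[2]=0; print('yaw',np.degrees(yaw),'bar foot',O.round(4))
sc=[onz(s,*S(*p),.008) for p in[(58,325),(128,438),(540,296)]]
for c in sc: print('scene plate',c.round(4))
for n,a,b in[('bartop',(126,190),(533,240)),('handletop',(273,70),(360,190)),('tab back edge mid',(52,228),(630,261)),('tab corner',(42,218),(636,237))]:
    p,e=tri(ray(s,*S(*a)),ray(t,*T(*b)));print(n,p.round(4),'gap',e.round(4),'along',((p-O)@x).round(4),'side',(np.cross(x,p-O)[2]).round(4))
print('bartop132',onz(t,*T(533,240),.132),onz(s,*S(126,190),.132))
for z in (.10,.105,.11,.115):
    for n,uv in [('tabback',(632,261)),('headL',(500,215)),('headbackR',(570,278)),]:
        p=onz(t,*T(*uv),z);print(z,n,((p-O)@x).round(4),(np.cross(x,p-O)[2]).round(4))
E
python3 m.py
```

```text
[0.5756 0.0187 0.008 ]
[ 0.5179 -0.2451  0.008 ]
[ 0.4107 -0.2218  0.008 ]
[0.469 0.04  0.008]
[np.float64(0.2699), np.float64(0.1097), np.float64(0.2683), np.float64(0.1087)]
yaw 77.56134182549481 bar foot [ 0.4707 -0.2046  0.    ]
scene plate [ 0.4174 -0.22    0.008 ]
scene plate [ 0.5245 -0.2455  0.008 ]
scene plate [0.5789 0.0148 0.008 ]
bartop [ 0.4722 -0.2023  0.1273] gap 0.0 along 0.0026 side -0.001
handletop [ 0.4915 -0.1155  0.1792] gap 0.0019 along 0.0915 side -0.0012
tab back edge mid [ 0.4633 -0.2478  0.1182] gap 0.0044 along -0.0438 side -0.0021
tab corner [ 0.4707 -0.2524  0.131 ] gap 0.0049 along -0.0467 side -0.0103
bartop132 [ 0.47167406 -0.20150665  0.132     ] [ 0.47775928 -0.20583542  0.132     ]
0.1 tabback -0.0502 -0.0041
0.1 headL 0.0164 -0.014
0.1 headbackR -0.0221 0.0098
0.105 tabback -0.0492 -0.0034
0.105 headL 0.017 -0.0132
0.105 headbackR -0.0213 0.0105
0.11 tabback -0.0483 -0.0027
0.11 headL 0.0177 -0.0124
0.11 headbackR -0.0204 0.0111
0.115 tabback -0.0474 -0.0019
0.115 headL 0.0183 -0.0116
0.115 headbackR -0.0196 0.0118
```

The measurements agree. The plate comes out at 270 x 109 mm, the bar is at about (0.473,-0.2045), yaw is 77.6°, and the handle top at z≈0.179 puts the jaw top at about 0.118. Next I'll move over the tab.

Call:
arm_command(
  commands=[-0.44, -0.286, -0.04, 0, 0, 70, 0, -0.44, -0.286, -0.04, 0, 0, 70, 0, -0.44, -0.286, -0.04, 0, 0, 70, 0, -0.44, -0.286, -0.04, 0, 0, 70, 0, -0.44, -0.286, -0.04, 0, 0, 70, 0, -0.44, -0.286, -0.04, 0, 0, 70, 0, -0.44, -0.286, -0.04, 0, 0, 70, 0, -0.44, -0.286, -0.04, 0, 0, 70, 0],
)

```text
t: 0.9
eef_pos: [0.48, 0.3006, 0.2617]
tool_rot: [-0.0, 0.711, 0.703, -0.0]
contact_force: [0.9, 1.0, 0.1]
gripper_width: 0.002
grasp_force: 0.0
```

```bash
cat >> h.py <<'E'
from scipy.spatial.transform import Rotation as R
def rot(o): return R.from_quat(o['tool_rot'][[1,2,3,0]])
def go(P,yh=None,o=None):
    """tool-frame shift (m) and turn (deg) to TCP P, tool down, tool y heading yh deg"""
    o=o or get_obs(); r=rot(o); yy=r.as_matrix()[:,1]; cur=np.degrees(np.arctan2(yy[1],yy[0]))
    if yh is None: yh=cur
    a=np.radians(yh); y=np.array([np.cos(a),np.sin(a),0]); z=np.array([0,0,-1.]); G=R.from_matrix(np.c_[np.cross(y,z),y,z])
    print('pos',o['eef_pos'].round(4),'yh',cur.round(2),'t',round(o['t'],2),'q',o['q'].round(2),'F',o['contact_force'].round(1))
    print('shift',r.inv().apply(np.array(P)-o['eef_pos']).round(4),'turn',(r.inv()*G).as_rotvec(degrees=True).round(2))
E
python3 -c "
from h import *
go((.466,-.236,.26),-12.4)"
```

```text
pos [0.48   0.3006 0.2617] yh -0.69 t 0.9 q [-0.98  0.28  0.39  1.81 -0.12  1.08 -0.57] F [0.9 1.  0.1]
shift [-0.5367 -0.0075  0.0017] turn [-0.02 -0.   11.71]
```

Call:
arm_command(
  commands=[-0.537, -0.007, 0, 0, 0, 11.7, 0, -0.537, -0.007, 0, 0, 0, 11.7, 0, -0.537, -0.007, 0, 0, 0, 11.7, 0, -0.537, -0.007, 0, 0, 0, 11.7, 0, -0.537, -0.007, 0, 0, 0, 11.7, 0, -0.537, -0.007, 0, 0, 0, 11.7, 0, -0.537, -0.007, 0, 0, 0, 11.7, 0, -0.537, -0.007, 0, 0, 0, 11.7, 0],
)

```text
t: 1.7
eef_pos: [0.471, -0.0993, 0.2617]
tool_rot: [-0.0, 0.777, 0.629, 0.0]
contact_force: [1.7, -0.7, 0.7]
gripper_width: 0.002
grasp_force: 0.0
```

```bash
python3 -c "
from h import *
go((.466,-.236,.22),-12.4)"
```

```text
pos [ 0.471  -0.0993  0.2617] yh -12.02 t 1.7 q [-0.54  0.13  0.69  2.   -0.09  1.04 -0.02] F [ 1.7 -0.7  0.7]
shift [-0.1348  0.0236  0.0416] turn [ 0.01 -0.04  0.38]
```

Call:
arm_command(
  commands=[-0.135, 0.0236, 0.02, 0, 0, 0.4, 0, -0.135, 0.0236, 0.03, 0, 0, 0.4, 0, -0.135, 0.0236, 0.042, 0, 0, 0.4, 0, -0.135, 0.0236, 0.042, 0, 0, 0.4, 0, -0.135, 0.0236, 0.042, 0, 0, 0.4, 0, -0.135, 0.0236, 0.042, 0, 0, 0.4, 0],
)

```text
t: 2.3
eef_pos: [0.4671, -0.2332, 0.2198]
tool_rot: [-0.0, 0.779, 0.627, 0.0]
contact_force: [0.8, -0.6, -0.2]
gripper_width: 0.002
grasp_force: 0.0
```

```bash
python3 -c "
from h import *
go((.466,-.236,.15),-12.4)
c=save('wrist','w1');print(c['pose'].round(3).tolist())
for P in [(.466,-.236,.118),(.473,-.2045,.132),(.4925,-.1165,.179)]: print(proj(c,P).round(1))
save('scene','s1');save('top','t1')"
```

```text
pos [ 0.4671 -0.2332  0.2198] yh -12.35 t 2.3 q [-0.27  0.29  0.75  1.97 -0.24  0.97  0.37] F [ 0.8 -0.6 -0.2]
shift [-0.003  -0.0004  0.0698] turn [-0.01 -0.04  0.05]
[[0.977, -0.204, -0.067, 0.484], [-0.214, -0.929, -0.303, -0.156], [-0.001, 0.31, -0.951, 0.362], [0.0, 0.0, 0.0, 1.0]]
[321.4 198.7]
[321.5 165.2]
[321.7  19.5]
```

View pics/w1.png

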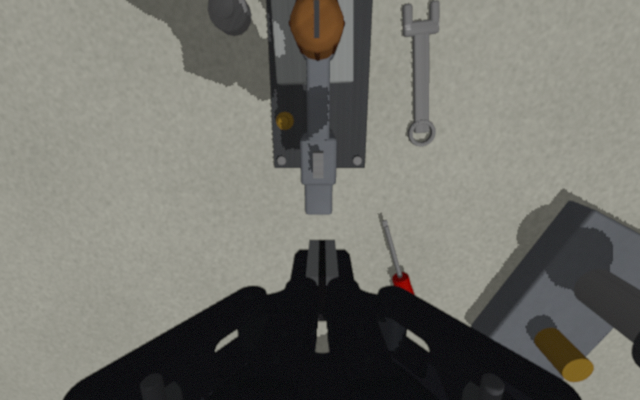

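The wrist view shows the bar top at (318,163) and the tab at about (318,197), each around 3 px left of prediction. That puts the bar at (0.4705,-0.2035) and the tab at (0.4636,-0.2347), which agrees with the top view.

```bash
python3 -c "
from h import *
go((.4636,-.2347,.128),-12.4)"
```

```text
pos [ 0.4674 -0.2329  0.2201] yh -12.28 t 2.45 q [-0.27  0.29  0.75  1.97 -0.24  0.97  0.37] F [-0.8  0.4  0.4]
shift [-0.0026 -0.0034  0.0921] turn [ 0.05 -0.05  0.12]
```

Call:
arm_command(
  commands=[-0.0026, -0.0034, 0.04, 0, 0, 0, 0, -0.0026, -0.0034, 0.08, 0, 0, 0, 0, -0.0026, -0.0034, 0.09, 0, 0, 0, 0, -0.0026, -0.0034, 0.09, 0, 0, 0, 0, -0.0026, -0.0034, 0.09, 0, 0, 0, 0],
)

```text
t: 2.95
eef_pos: [0.4638, -0.2364, 0.1311]
tool_rot: [0.001, 0.779, 0.626, 0.001]
contact_force: [-0.5, 0.1, -0.6]
gripper_width: -0.004
grasp_force: 0.0
```

```bash
python3 -c "
from h import *
go((.4636,-.2347,.117),-12.4)
save('wrist','w2');save('scene','s2')
a=cv2.imread('pics/w2.png')[120:320,220:420];b=cv2.imread('pics/s2.png')[190:290,235:335]
cv2.imwrite('pics/v2.png',np.hstack([cv2.resize(a,(400,400)),cv2.resize(b,(400,400),interpolation=cv2.INTER_CUBIC)]))"
```

```text
pos [ 0.4638 -0.2364  0.1311] yh -12.42 t 2.95 q [-0.18  0.42  0.67  2.05 -0.36  0.79  0.49] F [-0.5  0.1 -0.6]
shift [ 0.0017 -0.0006  0.0141] turn [ 0.11  0.01 -0.02]
```

View pics/v2.png

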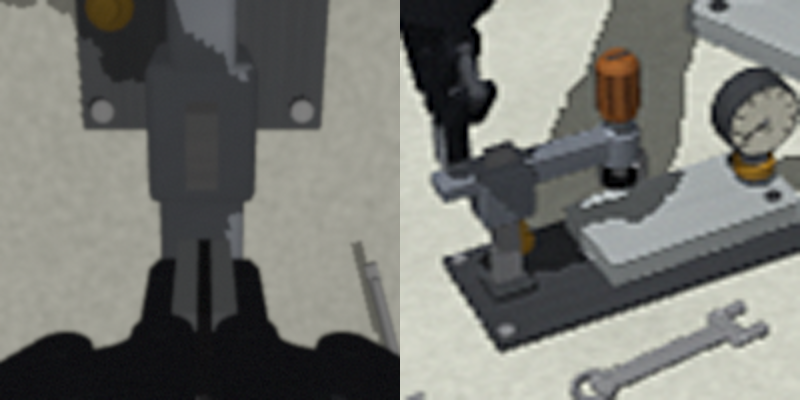

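The fingers are centred over the tab, and only 2 mm more is needed towards the bar. I'll go down to contact and start sliding.

Call:
arm_command(
  commands=[0.0015, 0, 0.006, 0, 0, 0, 0, 0.0015, 0, 0.01, 0, 0, 0, 0, 0.0015, 0, 0.012, 0, 0, 0, 0, 0.0015, 0, 0.014, 0, 0, 0, 0, 0.0015, 0, 0.016, 0, 0, 0, 0, 0.0015, 0, 0.018, 0, 0, 0, 0, 0.0015, 0, 0.02, 0, 0, 0, 0],
)

```text
t: 3.75
eef_pos: [0.4636, -0.2348, 0.11]
tool_rot: [0.0, 0.78, 0.626, 0.0]
contact_force: [-0.1, 0.0, 5.5]
gripper_width: 0.0
grasp_force: 2.7
```

Call:
arm_command(
  commands=[0, 0, 0.002, 0, 0, 0, 0, 0, 0, 0.004, 0, 0, 0, 0, 0, 0, 0.006, 0, 0, 0, 0, 0, 0, 0.008, 0, 0, 0, 0, 0, 0, 0.01, 0, 0, 0, 0, 0, 0, 0.012, 0, 0, 0, 0, 0, 0, 0.014, 0, 0, 0, 0, 0, 0, 0.016, 0, 0, 0, 0],
)

```text
t: 4.55
eef_pos: [0.4636, -0.2348, 0.094]
tool_rot: [0.0, 0.78, 0.626, 0.0]
contact_force: [-0.2, 0.1, 5.5]
gripper_width: -0.001
grasp_force: 2.7
```

```bash
python3 - <<'E'
from h import *
go((.4636,-.2347,.08),-12.4)
c=save('scene','s3');w=save('wrist','w3')
x=np.array([.2155,.9765,0]);O=np.array([.4705,-.2035,0])
# predicted pixel positions of pad bottom / handle top for jaw top at current z
for z in(.1,.094):
  print([proj(c,O+.09*x+[0,0,z-d]).round(1).tolist() for d in(-.06,.047)])
a=c['img'][190:290,235:335,::-1]
cv2.imwrite('pics/v3.png',cv2.resize(a,(600,600),interpolation=cv2.INTER_CUBIC))
E
```

```text
pos [ 0.4636 -0.2348  0.094 ] yh -12.45 t 4.55 q [-0.14  0.48  0.63  2.07 -0.42  0.72  0.54] F [-0.2  0.1  5.5]
shift [ 0.0001 -0.0001  0.014 ] turn [ 0.06 -0.02 -0.05]
[[288.6, 209.2], [289.4, 239.9]]
[[288.6, 211.0], [289.5, 241.6]]
```

View pics/v3.png

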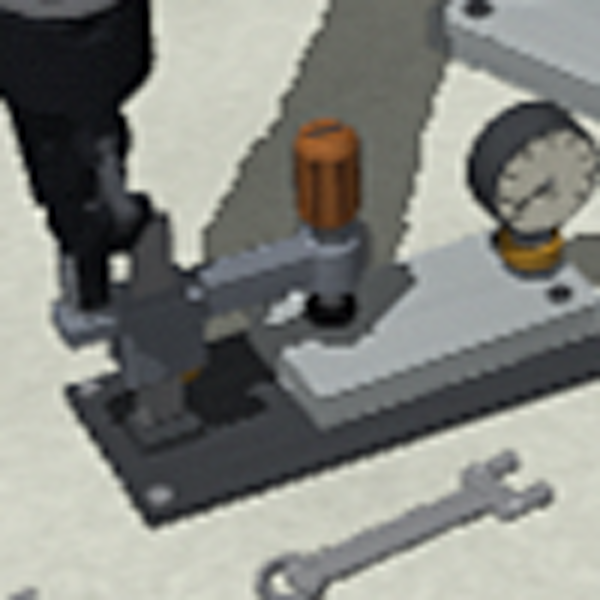

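The jaw slides at 5.5 N with the pad at about (330,310) still above the foot. Its top is at 0.094, and contact is expected at 0.077.

Call:
arm_command(
  commands=[0, 0, 0.0015, 0, 0, 0, 0, 0, 0, 0.003, 0, 0, 0, 0, 0, 0, 0.0045, 0, 0, 0, 0, 0, 0, 0.006, 0, 0, 0, 0, 0, 0, 0.0075, 0, 0, 0, 0, 0, 0, 0.009, 0, 0, 0, 0, 0, 0, 0.0105, 0, 0, 0, 0, 0, 0, 0.012, 0, 0, 0, 0],
)

```text
t: 5.45
eef_pos: [0.4636, -0.2348, 0.082]
tool_rot: [0.0, 0.78, 0.626, 0.0]
contact_force: [-0.5, 1.5, 5.2]
gripper_width: 0.0
grasp_force: 2.7
```

Call:
arm_command(
  commands=[0, 0, 0.0007, 0, 0, 0, 0, 0, 0, 0.0014, 0, 0, 0, 0, 0, 0, 0.002, 0, 0, 0, 0, 0, 0, 0.002, 0, 0, 0, 0],
)

```text
t: 5.85
eef_pos: [0.4635, -0.2348, 0.0799]
tool_rot: [0.0, 0.78, 0.626, 0.0]
contact_force: [0.8, 0.4, 4.1]
gripper_width: 0.002
grasp_force: 2.2
```

Call:
arm_command(
  commands=[0, 0, 0.0005, 0, 0, 0, 0, 0, 0, 0.001, 0, 0, 0, 0, 0, 0, 0.001, 0, 0, 0, 0],
)

```text
t: 6.15
eef_pos: [0.4635, -0.2348, 0.0789]
tool_rot: [0.0, 0.78, 0.626, 0.0]
contact_force: [1.3, 0.5, 4.6]
gripper_width: 0.001
grasp_force: 2.3
```

Call:
arm_command(
  commands=[0, 0, 0.0005, 0, 0, 0, 0, 0, 0, 0.001, 0, 0, 0, 0, 0, 0, 0.001, 0, 0, 0, 0],
)

```text
t: 6.45
eef_pos: [0.4635, -0.2348, 0.0778]
tool_rot: [0.0, 0.78, 0.626, 0.0]
contact_force: [0.8, 0.5, 3.7]
gripper_width: -0.001
grasp_force: 2.3
```

Call:
arm_command(
  commands=[0, 0, 0.0005, 0, 0, 0, 0, 0, 0, 0.0005, 0, 0, 0, 0],
)

```text
t: 6.65
eef_pos: [0.4635, -0.2348, 0.0773]
tool_rot: [0.0, 0.78, 0.626, 0.0]
contact_force: [2.0, -0.2, 4.1]
gripper_width: -0.0
grasp_force: 2.3
```

Call:
arm_command(
  commands=[0, 0, 0.0005, 0, 0, 0, 0, 0, 0, 0.0005, 0, 0, 0, 0],
)

```text
t: 6.85
eef_pos: [0.4634, -0.235, 0.0769]
tool_rot: [0.0, 0.78, 0.626, 0.0]
contact_force: [2.3, -0.0, 5.2]
gripper_width: -0.002
grasp_force: 2.5
```

Call:
arm_command(
  commands=[0, 0, 0.0005, 0, 0, 0, 0, 0, 0, 0.0005, 0, 0, 0, 0],
)

```text
t: 7.05
eef_pos: [0.4634, -0.2351, 0.0764]
tool_rot: [0.0, 0.78, 0.626, 0.0]
contact_force: [1.0, -0.2, 5.3]
gripper_width: 0.002
grasp_force: 2.7
```

Call:
arm_command(
  commands=[0, 0, 0.0005, 0, 0, 0, 0, 0, 0, 0.0005, 0, 0, 0, 0],
)

```text
t: 7.25
eef_pos: [0.4633, -0.2352, 0.0759]
tool_rot: [0.0, 0.78, 0.626, 0.0]
contact_force: [1.6, 0.4, 6.0]
gripper_width: 0.003
grasp_force: 2.8
```

Call:
arm_command(
  commands=[0, 0, 0.0004, 0, 0, 0, 0, 0, 0, 0.0004, 0, 0, 0, 0],
)

```text
t: 7.45
eef_pos: [0.4633, -0.2354, 0.0756]
tool_rot: [0.001, 0.78, 0.626, 0.0]
contact_force: [1.1, -0.7, 5.5]
gripper_width: -0.002
grasp_force: 2.9
```

Call:
arm_command(
  commands=[0, 0, 0.0004, 0, 0, 0, 0, 0, 0, 0.0004, 0, 0, 0, 0],
)

```text
t: 7.65
eef_pos: [0.4633, -0.2355, 0.0752]
tool_rot: [0.001, 0.78, 0.626, 0.0]
contact_force: [0.4, -0.7, 5.8]
gripper_width: 0.002
grasp_force: 3.0
```

Call:
arm_command(
  commands=[0, 0, 0.0004, 0, 0, 0, 0, 0, 0, 0.0004, 0, 0, 0, 0],
)

```text
t: 7.85
eef_pos: [0.4633, -0.2357, 0.0748]
tool_rot: [0.001, 0.78, 0.626, -0.0]
contact_force: [0.9, -1.7, 7.1]
gripper_width: -0.001
grasp_force: 3.1
```

Call:
arm_command(
  commands=[0, 0, 0.0004, 0, 0, 0, 0, 0, 0, 0.0004, 0, 0, 0, 0],
)

```text
t: 8.05
eef_pos: [0.4633, -0.2358, 0.0745]
tool_rot: [0.001, 0.78, 0.626, -0.0]
contact_force: [0.6, -1.9, 6.5]
gripper_width: -0.005
grasp_force: 3.2
```

```bash
python3 - <<'E'
from h import *
c=save('scene','s4')
cv2.imwrite('pics/v4.png',cv2.resize(c['img'][190:290,235:335,::-1],(600,600),interpolation=cv2.INTER_CUBIC))
h=cv2.cvtColor(c['img'],cv2.COLOR_RGB2HSV)
for f in('scene0','s3','s4'):
    im=cv2.imread(f'pics/{f}.png')[190:250,270:310]; m=cv2.inRange(cv2.cvtColor(im,cv2.COLOR_BGR2HSV),(3,120,60),(15,255,255)); n,l,s,ce=cv2.connectedComponentsWithStats(m); i=1+s[1:,4].argmax(); p=np.argwhere(l==i)[:,::-1].astype(np.float32); print(f,ce[i]+[270,190],s[i],'axis',cv2.fitLine(p,2,0,.01,.01)[:2].ravel())
E
```

```text
scene0 [288.87837838 211.00675676] [ 14  12  11  19 148] axis [0.03666087 0.9993278 ]
s3 [288.98136646 218.62111801] [ 14  20  11  18 161] axis [0.04078671 0.99916786]
s4 [288.44585987 223.62420382] [ 13  25  11  18 157] axis [0.02363493 0.99972063]
```

Call:
arm_command(
  commands=[0, 0, 0.0005, 0, 0, 0, 0, 0, 0, 0.0005, 0, 0, 0, 0],
)

```text
t: 8.3
eef_pos: [0.4632, -0.236, 0.074]
tool_rot: [0.001, 0.78, 0.626, -0.0]
contact_force: [-0.4, -1.9, 6.9]
gripper_width: 0.004
grasp_force: 3.2
```

Call:
arm_command(
  commands=[0, 0, 0.0005, 0, 0, 0, 0, 0, 0, 0.0005, 0, 0, 0, 0],
)

```text
t: 8.5
eef_pos: [0.4632, -0.2361, 0.0735]
tool_rot: [0.001, 0.78, 0.626, -0.0]
contact_force: [-0.6, -2.1, 6.2]
gripper_width: 0.0
grasp_force: 3.3
```

Call:
arm_command(
  commands=[0, 0, 0.0004, 0, 0, 0, 0, 0, 0, 0.0004, 0, 0, 0, 0],
)

```text
t: 8.7
eef_pos: [0.4632, -0.2363, 0.0732]
tool_rot: [0.001, 0.78, 0.626, -0.0]
contact_force: [0.0, -2.0, 7.0]
gripper_width: -0.001
grasp_force: 3.4
```

Call:
arm_command(
  commands=[0, 0, 0.0004, 0, 0, 0, 0, 0, 0, 0.0004, 0, 0, 0, 0],
)

```text
t: 8.9
eef_pos: [0.4631, -0.2364, 0.0728]
tool_rot: [0.001, 0.78, 0.626, -0.0]
contact_force: [0.3, -3.9, 7.4]
gripper_width: -0.004
grasp_force: 3.5
```

Call:
arm_command(
  commands=[0, 0, 0.0004, 0, 0, 0, 0, 0, 0, 0.0004, 0, 0, 0, 0],
)

```text
t: 9.1
eef_pos: [0.4631, -0.2365, 0.0724]
tool_rot: [0.001, 0.78, 0.626, -0.0]
contact_force: [0.4, -2.3, 6.6]
gripper_width: 0.001
grasp_force: 3.6
```

Call:
arm_command(
  commands=[0, 0, 0.0004, 0, 0, 0, 0, 0, 0, 0.0004, 0, 0, 0, 0],
)

```text
t: 9.3
eef_pos: [0.4631, -0.2367, 0.072]
tool_rot: [0.001, 0.78, 0.626, -0.0]
contact_force: [-0.3, -3.4, 7.6]
gripper_width: -0.001
grasp_force: 3.7
```

Call:
arm_command(
  commands=[0, 0, 0.0004, 0, 0, 0, 0, 0, 0, 0.0004, 0, 0, 0, 0],
)

```text
t: 9.5
eef_pos: [0.4631, -0.2367, 0.0717]
tool_rot: [0.001, 0.78, 0.626, -0.0]
contact_force: [-0.8, -4.0, 8.1]
gripper_width: -0.003
grasp_force: 4.2
```

Call:
arm_command(
  commands=[0, 0, 0.0004, 0, 0, 0, 0, 0, 0, 0.0004, 0, 0, 0, 0],
)

```text
t: 9.7
eef_pos: [0.4632, -0.2367, 0.0715]
tool_rot: [0.001, 0.78, 0.626, -0.0]
contact_force: [-0.8, -3.1, 10.9]
gripper_width: -0.002
grasp_force: 5.4
```

Call:
arm_command(
  commands=[0, 0, 0.0003, 0, 0, 0, 0, 0, 0, 0.0003, 0, 0, 0, 0],
)

```text
t: 9.9
eef_pos: [0.4632, -0.2368, 0.0714]
tool_rot: [0.001, 0.78, 0.626, -0.0]
contact_force: [-0.3, -2.6, 11.6]
gripper_width: -0.002
grasp_force: 6.4
```

Call:
arm_command(
  commands=[0, 0, 0.0003, 0, 0, 0, 0, 0, 0, 0.0003, 0, 0, 0, 0],
)

```text
t: 10.1
eef_pos: [0.4632, -0.2368, 0.0712]
tool_rot: [0.001, 0.78, 0.626, -0.0]
contact_force: [-1.5, -2.7, 14.0]
gripper_width: 0.002
grasp_force: 7.3
```

Call:
arm_command(
  commands=[0, 0, 0.0003, 0, 0, 0, 0, 0, 0, 0.0003, 0, 0, 0, 0, 0, 0, 0.0003, 0, 0, 0, 0],
)

```text
t: 10.4
eef_pos: [0.4632, -0.2368, 0.0711]
tool_rot: [0.001, 0.78, 0.626, 0.0]
contact_force: [-1.9, -2.6, 17.1]
gripper_width: -0.0
grasp_force: 8.3
```

```bash
cat >> h.py <<'E'
def handle(f):
    im=cv2.imread(f'pics/{f}.png')[190:250,270:310]; m=cv2.inRange(cv2.cvtColor(im,cv2.COLOR_BGR2HSV),(3,120,60),(15,255,255)); n,l,s,ce=cv2.connectedComponentsWithStats(m); i=1+s[1:,4].argmax(); p=np.argwhere(l==i)[:,::-1].astype(np.float32); print(f,ce[i]+[270,190],s[i],'axis',cv2.fitLine(p,2,0,.01,.01)[:2].ravel())
E
python3 - <<'E'
from h import *
c=save('scene','s5'); handle('s5')
cv2.imwrite('pics/v5.png',cv2.resize(c['img'][190:290,235:335,::-1],(600,600),interpolation=cv2.INTER_CUBIC))
E
```

```text
s5 [287.68421053 223.86842105] [ 13  25  11  18 152] axis [0.09378918 0.99559206]
```

View pics/v5.png

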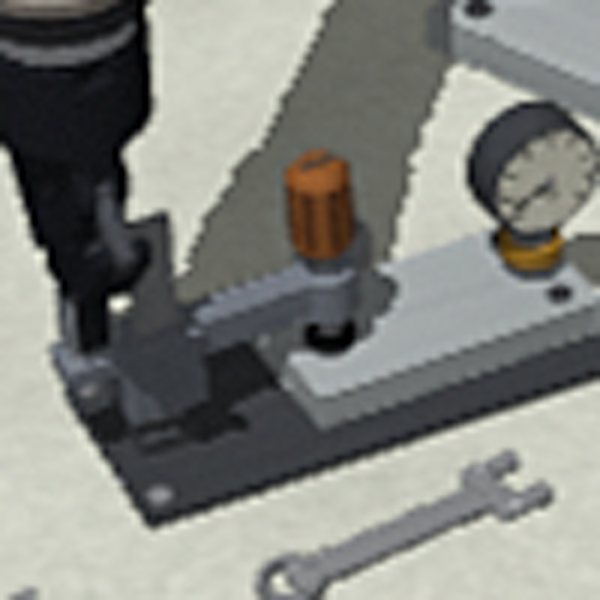

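The arm is tipped, with the handle visibly leaning and the pad at about (330,335) on the foot at 17 N. I'll lift off and check that it stays.

Call:
arm_command(
  commands=[0, 0, -0.001, 0, 0, 0, 0, 0, 0, -0.003, 0, 0, 0, 0, 0, 0, -0.02, 0, 0, 0, 0, 0, 0, -0.06, 0, 0, 0, 0, 0, 0, -0.1, 0, 0, 0, 0, 0, 0, -0.14, 0, 0, 0, 0, 0, 0, -0.17, 0, 0, 0, 0, 0, 0, -0.17, 0, 0, 0, 0],
)

```text
t: 11.25
eef_pos: [0.4645, -0.2355, 0.243]
tool_rot: [0.002, 0.78, 0.626, 0.002]
contact_force: [0.7, -0.3, -0.5]
gripper_width: 0.005
grasp_force: 0.0
```

```bash
python3 - <<'E'
from h import *
save('scene','s6');save('top','t6'); handle('s6')
c=save('wrist','w6')
for n in('t6','w6'):
    im=cv2.imread(f'pics/{n}.png'); m=cv2.inRange(cv2.cvtColor(im,cv2.COLOR_BGR2HSV),(3,120,50),(15,255,255)); N,l,s,ce=cv2.connectedComponentsWithStats(m)
    for i in range(1,N):
        if s[i,4]>30: print(n,s[i],ce[i].round(1))
x=np.array([.2155,.9765,0]);O=np.array([.4705,-.2035,0])
s=np.load('pics/s6.npz');t=np.load('pics/t6.npz')
# handle predicted: pad at O+.09x z .03, tilt .05 -> handle mid ~.083 above pad
for th in(0,.05):
    for d in(.059,.083,.107):
        P=O+(.09-np.sin(th)*d)*x+[0,0,.03+d]; print(th,d,P.round(4),[proj(k,P).round(1).tolist() for k in(s,t,c)])
go((.4875,-.127,.24),70)
E
```

```text
s6 [287.69078947 223.875     ] [ 13  25  11  18 152] axis [0.0286866  0.99958843]
t6 [355 200  13  13 113] [361.2 206.3]
w6 [ 304   25   40   45 1213] [322.9  47.3]
0 0.059 [ 0.4899 -0.1156  0.089 ] [[289.1, 229.9], [357.9, 208.0], [323.3, 47.5]]
0 0.083 [ 0.4899 -0.1156  0.113 ] [[289.0, 223.0], [358.8, 206.8], [323.4, 42.8]]
0 0.107 [ 0.4899 -0.1156  0.137 ] [[288.8, 216.0], [359.7, 205.5], [323.5, 37.1]]
0.05 0.059 [ 0.4893 -0.1185  0.089 ] [[288.2, 230.2], [359.1, 208.3], [323.3, 51.2]]
0.05 0.083 [ 0.489  -0.1197  0.113 ] [[287.6, 223.4], [360.5, 207.1], [323.4, 48.4]]
0.05 0.107 [ 0.4887 -0.1208  0.137 ] [[287.0, 216.5], [361.9, 205.9], [323.5, 45.1]]
pos [ 0.4622 -0.234   0.2386] yh -12.42 t 11.4 q [-0.3   0.26  0.78  1.96 -0.21  1.01  0.36] F [0.1 0.6 0.6]
shift [ 0.1099  0.0017 -0.0013] turn [-8.000e-02 -1.200e-01 -8.242e+01]
```

The handle hasn't moved, so the bite holds, and all three views fit a tilt of about 0.05 rad. Next I'll line the tool up on the leaning handle axis, turned back about 82°, with the fingers partly open.

```bash
cat >> h.py <<'E'
X=np.array([.2155,.9765,0]);O=np.array([.4705,-.2035,0])
def goh(d,yh,th=.05,o=None):
    o=o or get_obs(); r=rot(o); P=O+(.09-th*d)*X+[0,0,.03+d]
    z=np.sin(th)*X-[0,0,np.cos(th)]; a=np.radians(yh); y=np.array([np.cos(a),np.sin(a),0]); y-=z*(y@z); y/=np.linalg.norm(y)
    yy=r.as_matrix()[:,1]; print('pos',o['eef_pos'].round(4),'yh',np.degrees(np.arctan2(yy[1],yy[0])).round(2),'t',round(o['t'],2),'q',o['q'].round(2),'F',o['contact_force'].round(1),'M',o['torque'].round(2),'grip',round(o['grasp_force'],1),o['gripper_width'].round(3))
    print('P',P.round(4),'shift',r.inv().apply(P-o['eef_pos']).round(4),'turn',(r.inv()*R.from_matrix(np.c_[np.cross(y,z),y,z])).as_rotvec(degrees=True).round(2))
E
python3 -c "
from h import *
goh(.19,70)"
```

```text
Traceback (most recent call last):
  File "h.py", line 31, in goh
    yy=r.as_matrix()[:,1]; print('pos',o['eef_pos'].round(4),'yh',np.degrees(np.arctan2(yy[1],yy[0])).round(2),'t',round(o['t'],2),'q',o['q'].round(2),'F',o['contact_force'].round(1),'M',o['torque'].round(2),'grip',round(o['grasp_force'],1),o['gripper_width'].round(3))
                                                                                                                                                                                                                                                 ^^^^^^^^^^^^^^^^^^^^^^^^
AttributeError: 'float' object has no attribute 'round'
```

```bash
sed -i "s/o\['gripper_width'\].round(3)/round(o['gripper_width'],3)/" h.py
python3 -c "
from h import *
goh(.19,70)"
```

```text
pos [ 0.4622 -0.234   0.2386] yh -12.42 t 11.4 q [-0.3   0.26  0.78  1.96 -0.21  1.01  0.36] F [0.1 0.6 0.6] M [-0.02  0.01  0.05] grip 0.0 -0.0
P [ 0.4878 -0.1249  0.22  ] shift [0.112  0.0017 0.0187] turn [ -2.15   2.24 -82.39]
```

Call:
arm_command(
  commands=[0.112, 0.0017, 0.01, -2.15, 2.24, -82.4, 0.7, 0.112, 0.0017, 0.01, -2.15, 2.24, -82.4, 0.7, 0.112, 0.0017, 0.01, -2.15, 2.24, -82.4, 0.7, 0.112, 0.0017, 0.018, -2.15, 2.24, -82.4, 0.7, 0.112, 0.0017, 0.018, -2.15, 2.24, -82.4, 0.7, 0.112, 0.0017, 0.018, -2.15, 2.24, -82.4, 0.7, 0.112, 0.0017, 0.018, -2.15, 2.24, -82.4, 0.7, 0.112, 0.0017, 0.018, -2.15, 2.24, -82.4, 0.7],
)

```text
t: 12.2
eef_pos: [0.4873, -0.1254, 0.2197]
tool_rot: [-0.0, 0.287, 0.958, 0.021]
contact_force: [0.2, -1.2, 0.9]
gripper_width: 0.703
grasp_force: 0.0
```

```bash
python3 -c "
from h import *
goh(.19,70)"
```

```text
pos [ 0.4873 -0.1254  0.2197] yh 56.61 t 12.2 q [-0.28  0.22  0.51  2.   -0.18  0.96  1.31] F [ 0.2 -1.2  0.9] M [-0.06  0.07  0.01] grip 0.0 0.703
P [ 0.4878 -0.1249  0.22  ] shift [-0.0002  0.0007 -0.0003] turn [ -0.44   0.27 -13.36]
```

Call:
arm_command(
  commands=[0, 0.0007, 0, -0.4, 0.3, -13.4, 0.7, 0, 0.0007, 0, -0.4, 0.3, -13.4, 0.7, 0, 0.0007, 0, -0.4, 0.3, -13.4, 0.7, 0, 0.0007, 0, -0.4, 0.3, -13.4, 0.7],
)

```text
t: 12.6
eef_pos: [0.4883, -0.1251, 0.2205]
tool_rot: [0.001, 0.178, 0.984, 0.025]
contact_force: [0.0, -0.3, 0.3]
gripper_width: 0.7
grasp_force: 0.0
```

```bash
python3 -c "
from h import *
goh(.062,70)
c=save('wrist','w7');save('scene','s7')
for d in(.062,.107):
  print(proj(c,O+(.09-.05*d)*X+[0,0,.03+d]))
im=cv2.imread('pics/w7.png'); m=cv2.inRange(cv2.cvtColor(im,cv2.COLOR_BGR2HSV),(3,120,50),(15,255,255)); N,l,s,ce=cv2.connectedComponentsWithStats(m)
for i in range(1,N):
    if s[i,4]>100: print(s[i],ce[i].round(1))"
```

```text
pos [ 0.4883 -0.1251  0.2205] yh 69.51 t 12.6 q [-0.24  0.22  0.47  1.99 -0.18  0.96  1.53] F [ 0.  -0.3  0.3] M [-0.14  0.01 -0.01] grip 0.0 0.7
P [ 0.4892 -0.1186  0.092 ] shift [ 0.0006 -0.      0.1287] turn [-0.02  0.06 -0.47]
[322.21557221 186.34234649]
[322.19612545 202.15001905]
[ 303  172   37   44 1103] [321.5 194.3]
```

View pics/w7.png

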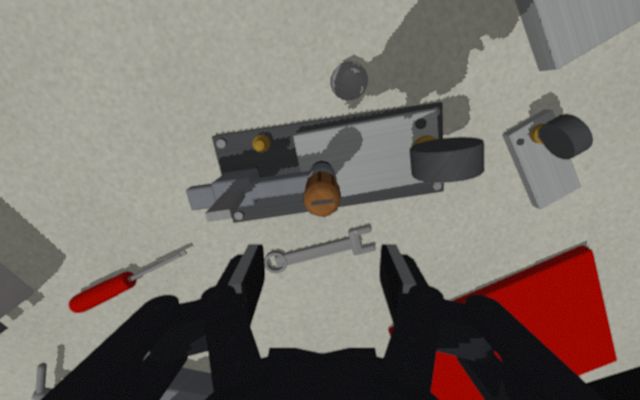

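The handle centroid at (321.5,194) matches the prediction and lies midway between the fingers. Descending.

Call:
arm_command(
  commands=[0.0006, 0, 0.04, 0, 0, 0, 0.7, 0.0006, 0, 0.07, 0, 0, 0, 0.7, 0.0006, 0, 0.09, 0, 0, 0, 0.7, 0.0006, 0, 0.105, 0, 0, 0, 0.7, 0.0006, 0, 0.118, 0, 0, 0, 0.7, 0.0006, 0, 0.127, 0, 0, 0, 0.7, 0.0006, 0, 0.127, 0, 0, 0, 0.7],
)

```text
t: 13.4
eef_pos: [0.4899, -0.1186, 0.094]
tool_rot: [0.002, 0.176, 0.984, 0.025]
contact_force: [-0.6, 1.0, 0.1]
gripper_width: 0.705
grasp_force: 0.0
```

```bash
python3 -c "
from h import *
goh(.062,70); save('scene','s8');handle('s8')"
```

```text
pos [ 0.4899 -0.1186  0.094 ] yh 69.66 t 13.4 q [-0.18  0.41  0.4   2.1  -0.33  0.68  1.66] F [-0.6  1.   0.1] M [-0.02  0.02 -0.02] grip 0.0 0.705
P [ 0.4892 -0.1186  0.092 ] shift [ 0.0006 -0.0004  0.002 ] turn [-0.    0.11 -0.33]
s8 [288.05147059 224.46323529] [ 13  26  11  17 136] axis [ 0.00127776 -0.99999917]
```

Call:
arm_command(
  commands=[0.0004, 0, 0.001, 0, 0, 0, 0.5, 0.0004, 0, 0.001, 0, 0, 0, 0.4, 0.0004, 0, 0.001, 0, 0, 0, 0.35, 0.0004, 0, 0.001, 0, 0, 0, 0.3, 0.0004, 0, 0.001, 0, 0, 0, 0.2, 0.0004, 0, 0.001, 0, 0, 0, 0.2, 0.0004, 0, 0.001, 0, 0, 0, 0.2],
  force=40,
)

```text
t: 14.15
eef_pos: [0.4905, -0.119, 0.0944]
tool_rot: [0.003, 0.176, 0.984, 0.025]
contact_force: [-1.0, -1.7, 5.6]
gripper_width: 0.363
grasp_force: 39.3
```

```bash
python3 -c "
from h import *
goh(.062,70); save('scene','s9');handle('s9')"
```

```text
pos [ 0.4905 -0.119   0.0944] yh 69.66 t 14.15 q [-0.18  0.41  0.4   2.1  -0.33  0.68  1.66] F [-1.  -1.7  5.6] M [-0.35  0.3  -0.03] grip 39.3 0.363
P [ 0.4892 -0.1186  0.092 ] shift [ 0.0013 -0.0003  0.0024] turn [ 0.04  0.26 -0.32]
s9 [288.515625 224.578125] [ 14  27  10  16 128] axis [ 0.04457887 -0.99900585]
```

Call:
arm_command(
  commands=[0, 0, 0, 0, 0, 0, 0.2, 0, 0, 0.0002, 0, 0, 7, 0.2, 0, 0, 0.0005, 0, 0, 14, 0.2, 0, 0, 0.0007, 0, 0, 21, 0.2, 0, 0, 0.001, 0, 0, 29, 0.2, 0, 0, 0.0012, 0, 0, 36, 0.2, 0, 0, 0.0012, 0, 0, 36, 0.2],
  force=80,
)

```text
t: 14.9
eef_pos: [0.4903, -0.1196, 0.0936]
tool_rot: [-0.005, 0.474, 0.88, 0.024]
contact_force: [-4.8, -3.0, 13.0]
gripper_width: 0.357
grasp_force: 79.1
```

```bash
python3 -c "
from h import *
goh(.062,34); save('scene','s10');handle('s10')"
```

```text
pos [ 0.4903 -0.1196  0.0936] yh 33.4 t 14.9 q [-0.3   0.44  0.56  2.11 -0.44  0.7   1.14] F [-4.8 -3.  13. ] M [-0.63  0.97 -0.17] grip 79.1 0.357
P [ 0.4892 -0.1186  0.092 ] shift [ 0.0014 -0.0004  0.0016] turn [ 0.15  0.21 -0.52]
s10 [287.2519685  224.63779528] [ 13  27  10  17 127] axis [0.07577607 0.99712485]
```

Call:
arm_command(
  commands=[0, 0, -0.0004, 0, 0, 7, 0.2, 0, 0, -0.0004, 0, 0, 14, 0.2, 0, 0, -0.0004, 0, 0, 21, 0.2, 0, 0, -0.0003, 0, 0, 29, 0.2, 0, 0, -0.0002, 0, 0, 36, 0.2, 0, 0, -0.0002, 0, 0, 36, 0.2],
)

```text
t: 15.55
eef_pos: [0.4896, -0.1199, 0.093]
tool_rot: [-0.012, 0.723, 0.691, 0.021]
contact_force: [-3.5, -4.3, 5.6]
gripper_width: 0.359
grasp_force: 78.8
```

```bash
python3 -c "
from h import *
goh(.062,-2); save('scene','s11');handle('s11')"
```

```text
pos [ 0.4896 -0.1199  0.093 ] yh -2.59 t 15.55 q [-0.42  0.48  0.73  2.12 -0.56  0.73  0.63] F [-3.5 -4.3  5.6] M [-0.86  0.78 -0.13] grip 78.8 0.359
P [ 0.4892 -0.1186  0.092 ] shift [ 0.0012 -0.0004  0.0011] turn [ 0.18  0.14 -0.56]
s11 [285.09459459 224.31081081] [12 26  7 18 74] axis [0.12687154 0.99191916]
```

Call:
arm_command(
  commands=[0, 0, 0.0001, 0, 0, 7, 0.2, 0, 0, 0.0002, 0, 0, 14, 0.2, 0, 0, 0.0003, 0, 0, 21, 0.2, 0, 0, 0.0004, 0, 0, 28, 0.2, 0, 0, 0.0005, 0, 0, 35, 0.2, 0, 0, 0.0006, 0, 0, 42, 0.2, 0, 0, 0.0006, 0, 0, 42, 0.2],
)

```text
t: 16.3
eef_pos: [0.4889, -0.1198, 0.0921]
tool_rot: [-0.019, 0.922, 0.386, 0.015]
contact_force: [-4.2, -3.9, 3.6]
gripper_width: 0.355
grasp_force: 79.0
```

```bash
python3 -c "
from h import *
goh(.062,-44); save('scene','s12')"
```

```text
pos [ 0.4889 -0.1198  0.0921] yh -44.54 t 16.3 q [-0.55  0.56  0.92  2.12 -0.71  0.79  0.05] F [-4.2 -3.9  3.6] M [-0.87  0.97 -0.09] grip 79.0 0.355
P [ 0.4892 -0.1186  0.092 ] shift [ 0.0011 -0.0005  0.0001] turn [ 0.17  0.05 -0.6 ]
```

Call:
arm_command(
  commands=[0, 0, 0.0001, 0, 0, 7, 0.2, 0, 0, 0.0003, 0, 0, 14, 0.2, 0, 0, 0.0004, 0, 0, 21, 0.2, 0, 0, 0.0005, 0, 0, 28, 0.2, 0, 0, 0.0006, 0, 0, 35, 0.2, 0, 0, 0.0007, 0, 0, 40, 0.2, 0, 0, 0.0007, 0, 0, 40, 0.2],
)

```text
t: 17.05
eef_pos: [0.4885, -0.1192, 0.0912]
tool_rot: [-0.023, 0.999, 0.048, 0.007]
contact_force: [-4.2, -2.7, 4.6]
gripper_width: 0.354
grasp_force: 79.2
```

```bash
python3 -c "
from h import *
goh(.062,-84); save('scene','s13')"
```

```text
pos [ 0.4885 -0.1192  0.0912] yh -84.48 t 17.05 q [-0.65  0.67  1.09  2.13 -0.87  0.88 -0.5 ] F [-4.2 -2.7  4.6] M [-0.48  1.16 -0.05] grip 79.2 0.354
P [ 0.4892 -0.1186  0.092 ] shift [ 0.0008 -0.0005 -0.0008] turn [ 0.12 -0.02 -0.52]
```

Turned about 154° with even forces. I'll release, back off along the axis and check how far the handle turned.

Call:
arm_command(
  commands=[0, 0, 0, 0, 0, 0, 0.45, 0, 0, 0, 0, 0, 0, 0.6, 0, 0, 0, 0, 0, 0, 0.7, 0, 0, 0, 0, 0, 0, 0.7, 0, 0, -0.02, 0, 0, 0, 0.7, 0, 0, -0.06, 0, 0, 0, 0.7, 0, 0, -0.1, 0, 0, 0, 0.7, 0, 0, -0.13, 0, 0, 0, 0.7],
)

```text
t: 17.9
eef_pos: [0.4886, -0.1252, 0.2236]
tool_rot: [-0.024, 0.998, 0.049, 0.009]
contact_force: [0.9, 0.1, 0.4]
gripper_width: 0.697
grasp_force: 0.0
```

```bash
python3 - <<'E'
from h import *
goh(.19,-84); c=save('wrist','w14');save('scene','s14');save('top','t14')
for n in('scene0','s6','s14'):handle(n)
w7=cv2.imread('pics/w7.png')[160:225,285:360];a=cv2.imread('pics/w14.png')
m=cv2.inRange(cv2.cvtColor(a,cv2.COLOR_BGR2HSV),(3,120,50),(15,255,255)); N,l,s,ce=cv2.connectedComponentsWithStats(m); i=1+s[1:,4].argmax(); x,y=ce[i].astype(int);print(x,y)
w14=a[max(0,y-32):y+33,x-37:x+38]
t=[cv2.imread(f'pics/{n}.png')[190:225,340:380] for n in('top0','t14')]
sc=[cv2.imread(f'pics/{n}.png')[195:270,260:340] for n in('s6','s14')]
f=lambda q,w,h:cv2.resize(q,(w,h),interpolation=cv2.INTER_CUBIC)
cv2.imwrite('pics/v14.png',np.vstack([np.hstack([f(w7,400,300),f(w14,400,300)]),np.hstack([f(q,400,300) for q in sc])]))
for n in('t6','t14'):
    im=cv2.imread(f'pics/{n}.png')
d=cv2.absdiff(cv2.imread('pics/s6.png'),cv2.imread('pics/s14.png'))[225:265,300:345];print('foot/gauge diff',d.max(),d.mean())
E
```

```text
pos [ 0.4886 -0.1252  0.2236] yh -84.32 t 17.9 q [-0.84  0.52  1.36  2.02 -0.63  1.1  -0.66] F [0.9 0.1 0.4] M [-0.04 -0.04  0.02] grip 0.0 0.697
P [ 0.4878 -0.1249  0.22  ] shift [-0.0008 -0.0003  0.0036] turn [ 0.08 -0.28 -0.36]
scene0 [288.87837838 211.00675676] [ 14  12  11  19 148] axis [0.03666087 0.9993278 ]
s6 [287.69078947 223.875     ] [ 13  25  11  18 152] axis [0.0286866  0.99958843]
s14 [287.4822695  224.93617021] [ 13  27  10  17 141] axis [0.02136779 0.99977165]
323 194
foot/gauge diff 128 7.065740740740741
```

View pics/v14.png

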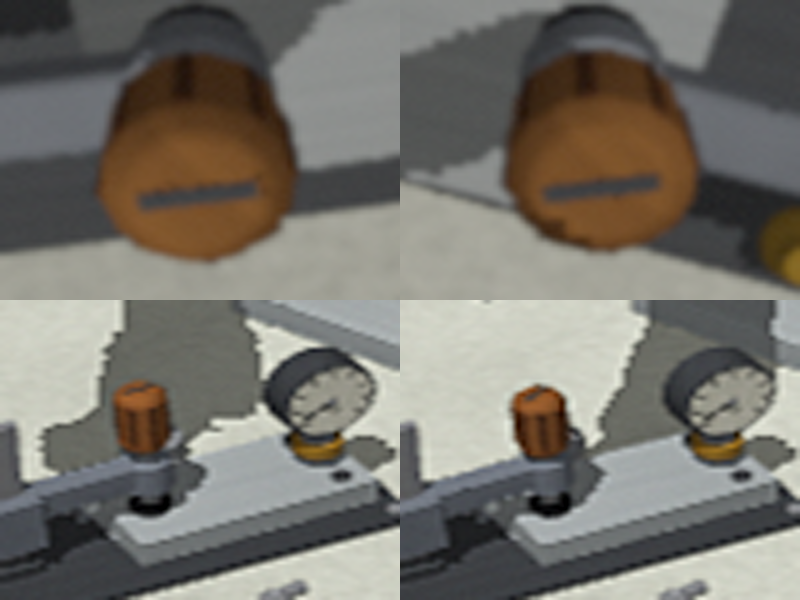

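The slot sits at the same angle in the wrist frame before and after the turn, so the handle turned the full 154° (2.7 rad) without slipping. It also sank about 3 mm. The stand hasn't moved, the jaw is still tipped and the gripper is clear, so I'm handing in.

```bash
python3 -c "
from station import hand_in
print(hand_in())"
```

```text
the job is handed in; nothing more can be done
None
```

I clamped the stand and handed the job in: the jaw bit after about 17 N on the thumb tab and the handle turned about 154° (2.7 rad) clockwise. Pad force can't be measured directly; I estimate about 40 N, and the stand showed no visible shift.

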